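# Clamp the embroidery hoop with the ratchet clamp

## Robot

A 7-joint arm with a two-finger parallel gripper is mounted at the origin on the work surface. World frame = base frame: x ahead of the robot, y to its left, z up, the work surface at z = 0. Lengths are in m, angles in degrees, forces in N, time in s.
With the tool pointing down it reaches from about 0.425 to 0.875 m from the base axis. Payload 4.7 kg.
Tool frame: the origin (TCP) lies midway between the tips of the shut fingers; the grasp point (between the pads) lies env.grip_point_offset behind it (env.grip_point_offset is the distance from the TCP to the grasp point, in m); z points along the fingers, y is the line along which they close (so a half turn about z gives the same grasp; the last joint's range is limited). The gripper opens to 87 mm and grips with 3 to 60 N. Pads are 19 mm wide; open, the fingers measure 117 mm over their backs; the gripper's body (75 mm by 190 mm) begins 51 mm behind the grasp point.
Start: joints at [-71.671, 18.392, -4.016, 83.108, 1.295, 78.541, -3.26], TCP at [0.196, 0.62, 0.223] pointing down, gripper open.
Joint ranges: [-163.93, 163.93], [-17.29, 119.83], [-79.2, 71.16], [3.27, 140.29], [-89.18, 269.18], [5.43, 117.66], [-154.24, 154.24]. Speed limits (degrees/s): [147.25, 147.25, 180, 180, 180, 180, 180].

## Interface

Orientations are given as [roll, pitch, yaw] about the fixed x, y, z axes, in that order (R = Rz(yaw) Ry(pitch) Rx(roll)).
In Python, from cell import env gives the robot as it stands.
- The arm moves only by the shell command python3 -m creep 'ROWS' [FORCE]. ROWS is a JSON object of lists of equal length, an entry for each row: "translation": the shift along the tool's x, y, z in units of 0.08 m (1.0 is 0.08 m), a list of three; "turn": the turn, a rotation vector about the tool's x, y, z in units of 180 degrees (1.0 is 180 degrees), a list of three; "grip": the opening, from 0 (shut) to 1 (fully open). In form: {"translation": [[x, y, z], ...], "turn": [[ax, ay, az], ...], "grip": [grip, ...]}. A call has 1 to 5 rows; each row shifts and turns the commanded pose from where the row before left it, along the tool's axes as they then stand; what a row does not reach is not made up. A row lasts 1/8 s, in which the tool goes at most 62.5 mm and 10.7 degrees, less where a joint would pass 70% of its speed; a pose out of reach is approached as far as the arm can. A call with a number of a shift or a turn outside -1 to 1 is refused whole. A call with a gripper value outside its range is refused whole. The fingers move at their own pace and stop on an object; FORCE is the grip in N (left out, the last holds). Time passes only in rows, so rows that do not move let the fingers close. It gives the time, the measured TCP pose, the force, the opening and the grip force at its end, in the units of the state.
- env.get_obs(): the state, without advancing time (a new reading comes with each control period).
- env.read_camera(name): name is "scene" or "top" or "wrist"; returns a dict with "frame" (420x560x3 uint8, red, green, blue), "z_map" (420x560 float32, m along the optical axis (not along the pixel's ray), 0 where there is no reading), "K" (3x3 intrinsics, pixels), "rvec" (rotation vector, rad) and "tvec" (3), from world to camera coordinates, as OpenCV has them. Camera axes: x right, y down, z forward; pixel columns grow to the right and rows downward; lengths in m; the calibration is good to about 2 mm. A picture is of the moment at which its call begins.
- env.sign_off(): hands the job in; it is judged then, once.
The state is a dict: "time_s": time; "qpos": joint angles; "joint_velocities": joint speeds; "effort": joint torques, N m; "tool_pos": TCP position; "tool_rot": TCP orientation; "force": force on the tool from outside, world axes, zero at the start; "wrist_torque": the same for the moment, N m; "grip_width": finger opening in m; "grasp_force": force on a finger pad.
Only numpy, scipy, OpenCV 4.12 (cv2) and the standard library are available. Lean on these libraries where they do the work, as an engineer would, in place of code of your own. Each camera call takes 0.05 s, during which the arm holds its last target. There are 200 camera calls.

## Task

The grey bench clamp's ratchet is still set to undo. Flip the small reversing lever on its head over to the tightening (clockwise) side, then work the handle to and fro until the pad holds the rim of the birch hoop firmly, stopping by feel before the wood is crushed. Leave the hoop lying where it is and do not disturb the spools, the jar or the dispenser.

Things in the scene. Friction and masses are not known exactly. Their poses are not given: they have to be found in the camera images.
- screw_axis (a point): On the vertical screw axis at the top of the ratchet head, 122 mm above the table. The clamp, a grey C-frame (top 98 mm high) on a bolted-down base plate 225 x 120 x 18 mm, has its x axis from the frame's upright through the screw to the hoop's centre, z up. The steel head on the frame is a 60 mm disc from 100 to 120 mm above the table, and carries the handle.
- handle (a joint): Handle's angle about the screw axis, rad, growing counter-clockwise from above, range -0.75 to 0.75 (hard stops); at 0 it points along the clamp's -x, away from the hoop. A flat bar 18 mm wide, 104 to 116 mm high; it stays where left. Lever set to tighten: clockwise strokes (angle falling) turn the screw, the others click free (2 to 4 N). 14 teeth: up to 0.5 rad of each stroke is lost before it bites.
- knob: Upright wooden cylinder at the handle's end, 20 mm in diameter, 47 mm high, free from 117 to 164 mm above the table; origin at its centre, 140 mm above the table, 135 mm from the screw axis, free to spin. Push it sideways or take it from above, never with over 25 N. Pushed square to the handle to turn the screw, it takes about 7 N moving and pushes back 5 N when held still, until the pad meets the hoop; see the pad.
- pad: Black pressure pad, 26 mm in diameter, 10 mm high, on the screw's lower end; origin at the centre of its underside. It starts 7 to 10 mm above the rim and goes down 6 mm per rad of screw. Once it meets the wood, the 5 N push at the knob (held still; 7 N moving) rises over the next 50 mm of knob travel: held still, 6 N is too loose, 7 to 9 N firm, over 11 N crushes the wood. Let go, it stays tight.
- lever (a joint): Angle of the small reversing (pawl) lever on the head, rad, growing clockwise from above, range -0.4 to 0.4. Near -0.4 (start) the ratchet undoes (counter-clockwise); at 0 it is free; above 0.3 it tightens (clockwise). It turns on the handle about a vertical pin 46 mm from the screw axis, towards the knob. It needs 2 to 3 N at its tab and stays where left; pushed on at its end it swings the handle.
- lever_tab (a point): Centre of the lever's upright dark steel thumb tab: 10 mm along the lever, 8 mm thick, 26 mm high (122 to 148 mm above the table), 30 mm from the lever's pin, about 76 mm from the screw axis, near the handle's line between head and knob. Its x axis points from the pin to the tab. Seen from the screw looking to the knob, tightening is with the tab over to the right, 23 mm of travel.
- hoop: Loose round birch hoop flat on the clamp's base plate, 150 mm outer and 132 mm inner diameter, 12 mm high, its rim under the pad; origin at the centre of its underside, 18 mm above the table.
- spool_a: Bystander: white thread spool, 36 mm in diameter, 48 mm high, standing beside the clamp; origin under its centre.
- spool_b: Bystander: wooden thread spool, 36 mm in diameter, 48 mm high, standing beside the clamp; origin under its centre.
- dispenser: Bystander: stainless push dispenser of sequins, 72 mm in diameter, 128 mm high; origin under its centre.
- jar: Bystander: glass jar with screw lid, 72 mm in diameter, 110 mm high; origin under its centre.
Not all that is in view belongs to the job. What is shaped like the hoop but white is not meant.

How it is judged:
By the outcome, as a careful person would: the job done as asked, in the order asked, and still so for the second after the job is handed in, with the robot touching nothing.
It also fails if it takes over 72 s, if anything falls off the work surface, if the arm or the gripper's body presses on something with over 40 N, if the wrist force passes 120 N, or if a joint passes its speed limit or range.

## Working session

There is one attempt and no reset: what is moved stays moved. The work goes in short steps, Python scripts to look and compute and a shell command to move; the robot and the scene stay as the last step left them, time stands still between calls to the robot, and variables do not carry over. Pictures are saved under pics/ and viewed, at most 11 in all, crops included, and the job is handed in when it is done.

```bash
mkdir -p pics; ls; python3 - <<'E'
from cell import env
import cv2,numpy as np
o=env.get_obs();print(o,env.grip_point_offset)
for n in("scene","top"):
    c=env.read_camera(n);np.savez("/tmp/%s.npz"%n,**c);cv2.imwrite("pics/%s0.png"%n,c["frame"][:,:,::-1]);print(n,c["K"],c["rvec"],c["tvec"])
a=[cv2.imread("pics/%s0.png"%n) for n in("scene","top")]
cv2.imwrite("pics/both0.png",cv2.resize(np.vstack(a),(0,0),fx=.7,fy=.7))
E
```

```text
pics
{'time_s': 0.0, 'qpos': array([-71.67318153,  18.43819727,  -4.01364979,  83.1773431 ,
         1.29410779,  78.54192741,  -3.26113638]), 'joint_velocities': array([-0.01207608, -0.09736382, -0.01121761, -0.00935503,  0.00601568,
       -0.0251056 ,  0.00476388]), 'effort': array([-2.63482752e-04, -4.91284525e+01, -4.04180037e-01, -3.12524915e+01,
       -6.40406320e-02,  4.40571865e-02,  1.82085441e-04]), 'tool_pos': array([0.19555271, 0.61927669, 0.22144966]), 'tool_rot': array([-1.79887723e+02,  5.69270803e-03,  1.62479891e+02]), 'force': array([0.23986702, 0.34682205, 0.13682291]), 'wrist_torque': array([-0.03280454, -0.02839769,  0.0192539 ]), 'grasp_force': 0.0, 'grip_width': 0.08704996612642535} 0.0187
scene [[475.70897501   0.         270.35568616]
 [  0.         475.70897501 210.03733784]
 [  0.           0.           1.        ]] [ 1.02741506  2.48358021 -0.98478597] [ 0.39997183 -0.23837165  1.64233164]
top [[406.77364561   0.         278.46550377]
 [  0.         406.77364561 215.78587982]
 [  0.           0.           1.        ]] [ 2.1481875  -2.18390293  0.0622182 ] [0.02001684 0.57449482 1.21738733]
```

View pics/top0.png

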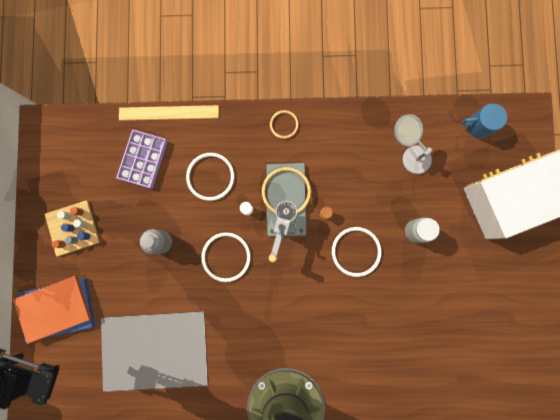

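View pics/scene0.png

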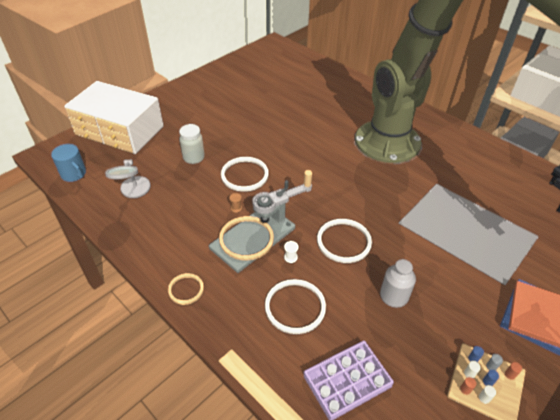

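Top view: clamp head is at px (286,211), the knob at (272,258), and the birch hoop on the base plate at (286,191). Decoys are the small birch ring at (284,124) and the white rings at (210,176), (226,257) and (356,251). The spools are at (246,209) and (326,213), the jar is at (422,230), and the dispenser is probably the grey bottle at (155,241). The birch hoop under the head, on the plate, fits the description. I'll confirm with an enlarged crop and triangulate.

```bash
cat > h.py <<'E'
import numpy as np,cv2
def ray(c,u,v):
    R=cv2.Rodrigues(np.array(c["rvec"],float))[0];t=np.array(c["tvec"],float).ravel()
    d=R.T@np.linalg.inv(c["K"])@np.array([u,v,1.]);return -R.T@t,d/np.linalg.norm(d)
def onz(c,u,v,z):
    o,d=ray(c,u,v);return o+d*(z-o[2])/d[2]
def tri(c1,p1,c2,p2):
    o1,d1=ray(c1,*p1);o2,d2=ray(c2,*p2)
    s=np.linalg.lstsq(np.c_[d1,-d2],o2-o1,rcond=None)[0]
    a,b=o1+s[0]*d1,o2+s[1]*d2;return (a+b)/2,np.linalg.norm(a-b)
def blobs(c,lo,hi,box,amin=5):
    x0,y0,x1,y1=box;h=cv2.cvtColor(np.ascontiguousarray(c["frame"]),cv2.COLOR_RGB2HSV)
    m=np.zeros(h.shape[:2],np.uint8);m[y0:y1,x0:x1]=cv2.inRange(h,lo,hi)[y0:y1,x0:x1]
    n,l,s,ce=cv2.connectedComponentsWithStats(m)
    return [(s[i].tolist(),ce[i].round(1).tolist()) for i in range(1,n) if s[i,4]>=amin]
E
python3 - <<'E'
from h import *
T=dict(np.load("/tmp/top.npz"));S=dict(np.load("/tmp/scene.npz"))
print("knob top",blobs(T,(12,90,150),(30,255,255),(260,245,285,270)))
print("knob sc",blobs(S,(12,90,150),(30,255,255),(295,160,320,195)))
for n,(u,v,z) in dict(head=(286,211,.12),knob=(272,258,.164),hoopc=(286.5,191.5,.03),spa=(246,209,.048),spb=(326,213,.048)).items(): print(n,onz(T,u,v,z).round(4))
a=cv2.resize(T["frame"][150:280,225:345],None,fx=4,fy=4,interpolation=3)
b=cv2.resize(S["frame"][150:280,205:325],None,fx=4,fy=4,interpolation=3)
cv2.imwrite("pics/crop1.png",cv2.resize(np.hstack([a,b])[:,:,::-1],(800,433)))
E
```

```text
knob top [([268, 254, 8, 8, 51], [271.6, 257.8])]
knob sc [([304, 169, 9, 18, 114], [307.7, 177.6])]
head [ 0.5799 -0.0133  0.12  ]
knob [0.4496 0.0261 0.164 ]
hoopc [ 0.6482 -0.0153  0.03  ]
spa [0.5949 0.1072 0.048 ]
spb [ 0.5786 -0.1322  0.048 ]
```

View pics/crop1.png

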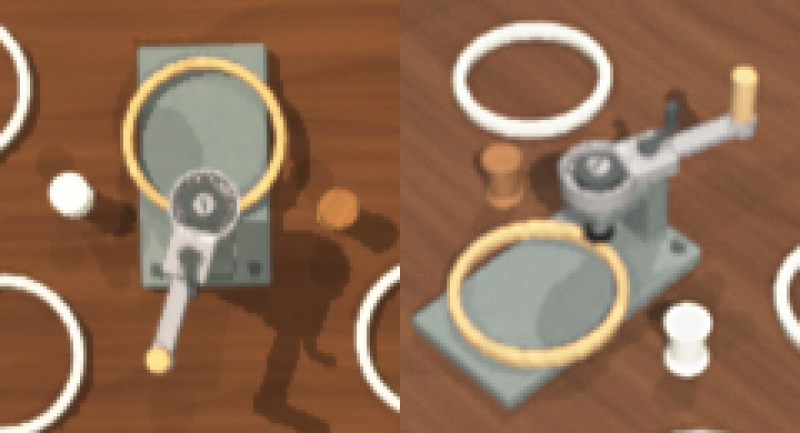

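The crop confirms the birch hoop under the black pad, with the dark tab between the head and the wooden knob. Now I'll triangulate and start the approach.

```bash
python3 - <<'E'
from h import *
T=dict(np.load("/tmp/top.npz"));S=dict(np.load("/tmp/scene.npz"))
print("knob",tri(T,(271.6,257.8),S,(307.9,171.5)), "tab",tri(T,(282,236),S,(286.5,182)))
for c,b in((T,(272,224,292,245)),(S,(275,172,295,198))):print(blobs(c,(0,0,0),(180,255,95),b))
E
R='{"translation":[[-0.5,-0.55,0],[-0.5,-0.55,0],[-0.5,-0.55,0],[-0.5,-0.55,0],[-0.5,-0.55,0]],"turn":[[0,0,0],[0,0,0],[0,0,0],[0,0,0],[0,0,0]],"grip":[0,0,0,0,0]}' ; true
python3 -m creep '{"translation":[[-0.4,-0.44,0],[-0.5,-0.55,0],[-0.5,-0.55,0],[-0.5,-0.55,0],[-0.5,-0.55,0]],"turn":[[0,0,0],[0,0,0],[0,0,0],[0,0,0],[0,0,0]],"grip":[0,0,0,0,0]}' 10
python3 -m creep '{"translation":[[-0.5,-0.55,0],[-0.5,-0.55,0],[-0.5,-0.55,0],[-0.5,-0.55,0],[-0.4,-0.44,0]],"turn":[[0,0,0],[0,0,0],[0,0,0],[0,0,0],[0,0,0]],"grip":[0,0,0,0,0]}'
```

```text
knob (array([0.44934515, 0.02801543, 0.16457883]), np.float64(0.0023725972729246813)) tab (array([0.50682331, 0.00076909, 0.14582369]), np.float64(0.005841984071224006))
[([281, 233, 11, 7, 36], [286.4, 236.2]), ([288, 232, 4, 2, 5], [289.4, 232.8])]
[([284, 180, 10, 11, 41], [287.2, 185.4])]
time_s: 0.72
tool_pos: [0.3158, 0.3585, 0.2223]
tool_rot: [-180.0, -0.0, 162.5]
force: [0.5, 0.0, 0.6]
grip_width: 0.045
grasp_force: 0.0
time_s: 1.35
tool_pos: [0.4352, 0.0989, 0.2225]
tool_rot: [180.0, 0.0, 162.4]
force: [-0.1, -0.0, -0.1]
grip_width: 0.0015
grasp_force: 0.0
```

```bash
python3 -m creep '{"translation":[[-0.5,-0.55,0],[-0.5,-0.55,0],[0,0,0],[0,0,0]],"turn":[[0,0,0],[0,0,0],[0,0,0],[0,0,0]],"grip":[0,0,0,0]}'
python3 - <<'E'
from cell import env
from h import *
c=env.read_camera("wrist");np.savez("/tmp/w1.npz",**c);cv2.imwrite("pics/w1.png",c["frame"][:,:,::-1])
E
```

```text
time_s: 1.85
tool_pos: [0.4841, -0.006, 0.2222]
tool_rot: [180.0, -0.1, 162.5]
force: [0.2, 0.2, -0.2]
grip_width: 0.0004
grasp_force: 0.0
```

View pics/w1.png

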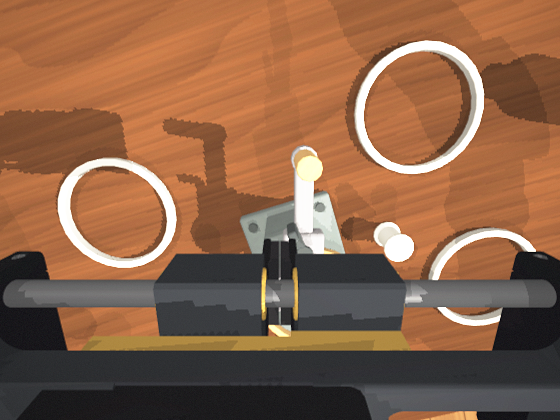

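Wrist view: the knob top is at (308,168), just above and right of the shut fingers at (280,285), and the tab is hidden behind them. Next I'll shift to the tab's left side, go down and check the knob fix.

```bash
python3 -m creep '{"translation":[[-0.26,-0.32,0],[0,0,0.3],[0,0,0.6],[0,0,0.27],[0,0,0]],"turn":[[0,0,0],[0,0,0],[0,0,0],[0,0,0],[0,0,0]],"grip":[0,0,0,0,0]}'
python3 - <<'E'
from h import *
from cell import env
w=dict(np.load("/tmp/w1.npz"));print("knob",onz(w,308,168,.164))
c=env.read_camera("wrist");t=env.read_camera("top");s=env.read_camera("scene")
f=lambda c,x,y,k:cv2.resize(c["frame"][y:y+120,x:x+120],(400,400),interpolation=3)
cv2.imwrite("pics/c2.png",np.hstack([cv2.resize(c["frame"],(400,300))[:,:,::-1],cv2.resize(s["frame"][140:230,240:360],(400,300),interpolation=3)[:,:,::-1]]))
E
```

```text
time_s: 2.52
tool_pos: [0.4949, -0.0356, 0.1273]
tool_rot: [-179.9, -0.2, 162.6]
force: [-0.5, 0.6, -0.1]
grip_width: 0.0004
grasp_force: 0.0
knob [0.45031169 0.02623722 0.164     ]
```

View pics/c2.png

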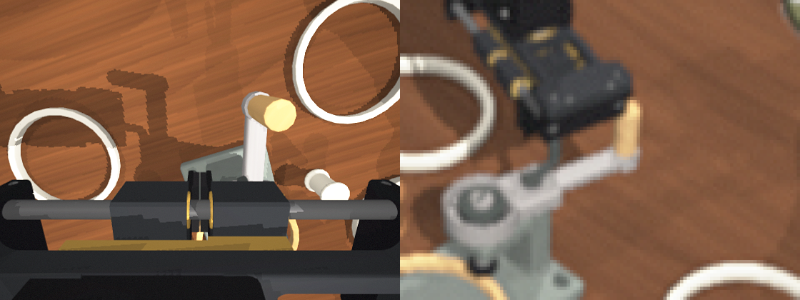

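Left (wrist): the fingers are down beside the lever, left of the handle line; the knob is at (278,115). Right (scene): the dark tab is at (553,155) next to the fingers, with the knob at (627,130). Pushing the tab over now.

```bash
for i in 1; do python3 -m creep '{"translation":[[0,0.06,0],[0,0.06,0],[0,0.06,0],[0,0.06,0]],"turn":[[0,0,0],[0,0,0],[0,0,0],[0,0,0]],"grip":[0,0,0,0]}'; done
python3 -m creep '{"translation":[[0,0.06,0],[0,0.06,0]],"turn":[[0,0,0],[0,0,0]],"grip":[0,0]}'
python3 -m creep '{"translation":[[0,0.06,0],[0,0.06,0]],"turn":[[0,0,0],[0,0,0]],"grip":[0,0]}'
```

```text
time_s: 3.18
tool_pos: [0.5026, -0.0184, 0.1291]
tool_rot: [180.0, 0.0, 162.5]
force: [0.1, -0.1, -1.2]
grip_width: 0.0004
grasp_force: 0.0
time_s: 3.42
tool_pos: [0.5044, -0.0103, 0.1286]
tool_rot: [-179.9, -0.1, 162.5]
force: [-3.5, -1.4, 0.0]
grip_width: 0.0009
grasp_force: 1.4
time_s: 3.68
tool_pos: [0.5078, -0.0005, 0.1287]
tool_rot: [-180.0, -0.1, 162.5]
force: [-2.6, -1.3, -0.2]
grip_width: 0.0005
grasp_force: 1.4
```

```bash
python3 -m creep '{"translation":[[0,0.05,0],[0,0.05,0]],"turn":[[0,0,0],[0,0,0]],"grip":[0,0]}'
python3 -m creep '{"translation":[[0,0.05,0]],"turn":[[0,0,0]],"grip":[0]}'
python3 - <<'E'
from h import *
from cell import env
s=env.read_camera("scene");t=env.read_camera("top")
print(blobs(t,(12,90,150),(30,255,255),(255,240,290,275)))
cv2.imwrite("pics/c3.png",np.hstack([cv2.resize(t["frame"][190:280,235:325],(400,400),interpolation=3)[:,:,::-1],cv2.resize(s["frame"][140:230,240:330],(400,400),interpolation=3)[:,:,::-1]]))
E
```

```text
time_s: 3.92
tool_pos: [0.5108, 0.0069, 0.1288]
tool_rot: [-180.0, 0.0, 162.5]
force: [-1.0, -4.4, -2.3]
grip_width: 0.0003
grasp_force: 2.5
time_s: 4.05
tool_pos: [0.5122, 0.0102, 0.1288]
tool_rot: [-180.0, 0.1, 162.4]
force: [-0.1, -4.1, -2.0]
grip_width: 0.0005
grasp_force: 1.9
[([259, 240, 4, 5, 11], [260.7, 242.1])]
```

View pics/c3.png

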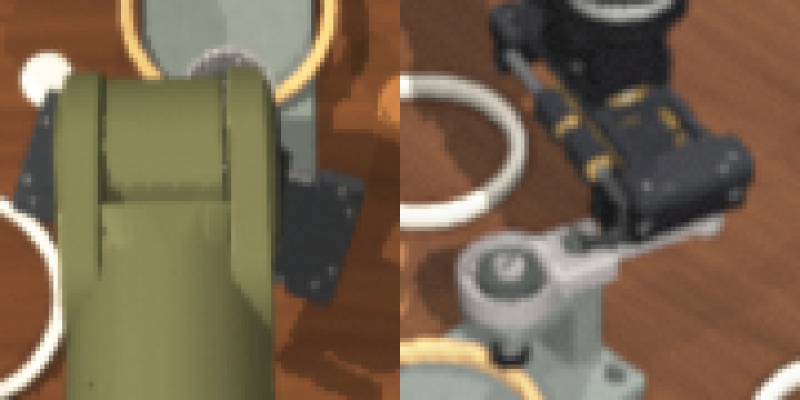

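Scene view: the head is at (510,270). The lever and fingers are at (590,240) and the knob is hidden behind the gripper, so the lever's state is unclear. I'll push on until the force rises, which shows the end stop.

```bash
for k in 1; do python3 -m creep '{"translation":[[0,0.05,0],[0,0,0]],"turn":[[0,0,0],[0,0,0]],"grip":[0,0]}'; done;  python3 -m creep '{"translation":[[0,0.05,0],[0,0,0]],"turn":[[0,0,0],[0,0,0]],"grip":[0,0]}'
```

```text
time_s: 4.4
tool_pos: [0.5139, 0.0149, 0.1293]
tool_rot: [180.0, 0.1, 162.5]
force: [1.1, -3.2, -0.9]
grip_width: 0.0003
grasp_force: 1.2
time_s: 4.65
tool_pos: [0.5152, 0.0181, 0.1294]
tool_rot: [180.0, 0.1, 162.5]
force: [-0.0, -4.4, -1.3]
grip_width: 0.0006
grasp_force: 1.8
```

```bash
python3 -m creep '{"translation":[[0,-0.15,0],[0,0,-0.5],[0,0,-0.6],[-0.5,-0.5,0],[0,0,0]],"turn":[[0,0,0],[0,0,0],[0,0,0],[0,0,0],[0,0,0]],"grip":[0,0,0,0,0]}'
python3 -m creep '{"translation":[[-0.5,-0.5,0],[-0.3,-0.3,0],[0,0,0]],"turn":[[0,0,0],[0,0,0],[0,0,0]],"grip":[0,0,0]}'
python3 - <<'E'
from h import *
from cell import env
s=env.read_camera("scene");t=env.read_camera("top");w=env.read_camera("wrist")
for n,c in zip("stw",(s,t,w)):np.savez("/tmp/%s4.npz"%n,**c)
print(blobs(t,(12,90,150),(30,255,255),(235,235,320,285)),blobs(s,(12,90,150),(30,255,255),(290,150,340,215)))
cv2.imwrite("pics/c4.png",np.hstack([cv2.resize(w["frame"],(400,300))[:,:,::-1],cv2.resize(s["frame"][140:230,240:360],(400,300),interpolation=3)[:,:,::-1]]))
E
```

```text
time_s: 5.28
tool_pos: [0.5377, -0.0471, 0.2182]
tool_rot: [180.0, 0.2, 162.1]
force: [0.2, -0.2, 0.4]
grip_width: 0.0004
grasp_force: 0.0
time_s: 5.65
tool_pos: [0.5782, -0.1256, 0.2166]
tool_rot: [-180.0, -0.0, 162.2]
force: [-0.5, -0.1, 0.2]
grip_width: 0.0002
grasp_force: 0.0
[([260, 251, 9, 9, 58], [263.8, 254.9])] [([308, 174, 9, 18, 120], [311.6, 182.9])]
```

View pics/c4.png

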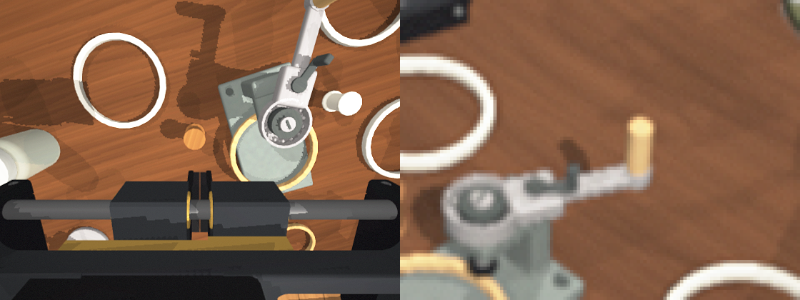

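Wrist view: the head is at (288,122) and the knob at about (322,0). The lever now lies from its pin at (297,85) to the tab at (325,58), right of the handle line, so it is on the tightening side. I'll check the angle numerically.

```bash
python3 - <<'E'
from h import *
T,S,W=[dict(np.load("/tmp/%s4.npz"%n)) for n in"tsw"]
k,e=tri(T,(263.8,254.9),S,(311.7,177));print("knob",k,e,onz(T,263.8,254.9,.164))
h=onz(W,288*1.4,122*1.4,.122);print("head",h)
print("dark w",blobs(W,(0,0,0),(180,255,110),(400,65,480,125),20)); print("z",)
z=W["z_map"];R=cv2.Rodrigues(np.array(W["rvec"],float))[0];t=W["tvec"].ravel()
v,u=np.mgrid[60:130,400:480];d=z[60:130,400:480]
P=(np.linalg.inv(W["K"])@np.stack([u*d,v*d,d]).reshape(3,-1)).T;P=(P-t)@R
tab=P[(P[:,2]>.128)&(P[:,2]<.155)&(np.hypot(*(P[:,:2]-h[:2]).T)<.095)]
m=tab[:,:2].mean(0);print("tab",m,len(tab),tab[:,2].max())
hd=np.arctan2(*(k-h)[1::-1]);c=h[:2]+.046*np.array([np.cos(hd),np.sin(hd)])
l=np.arctan2(*(m-c)[::-1]);print("handle",np.degrees(hd),"lever cw",hd-l,np.linalg.norm(m-c))
E
```

```text
knob [0.45736213 0.04900541 0.16325244] 0.0024741554238032646 [0.45818903 0.04802808 0.164     ]
head [ 0.57801938 -0.01090616  0.122     ]
dark w [([407, 75, 55, 50, 439], [441.3, 89.7])]
z
tab [0.51913223 0.0294187 ] 352 0.14900649779653485
handle 153.59360348202685 lever cw 0.3825137865535644 0.026599216520029757
```

Lever reads 0.38 rad, so it is set to tighten. Next I'll straddle the knob from above.

```bash
python3 -m creep '{"translation":[[0.52,0.4,0],[0.52,0.4,0],[0.52,0.4,0],[0.53,0.41,0],[0,0,0]],"turn":[[0,0,0],[0,0,0],[0,0,0],[0,0,0.048],[0,0,0]],"grip":[0.5,0.5,0.5,0.5,0.5]}' 30
python3 -m creep '{"translation":[[0,0,0]],"turn":[[0,0,0]],"grip":[0.5]}'
```

```text
time_s: 6.42
tool_pos: [0.4563, 0.0537, 0.2171]
tool_rot: [179.8, -0.1, 154.7]
force: [-0.2, 0.0, -0.8]
grip_width: 0.0401
grasp_force: 0.0
time_s: 6.55
tool_pos: [0.4588, 0.0489, 0.2173]
tool_rot: [179.9, 0.0, 154.3]
force: [0.5, -0.2, 0.2]
grip_width: 0.0425
grasp_force: 0.0
```

```bash
python3 -m creep '{"translation":[[0,0,0.4],[0,0,0.5],[0,0,0.2],[0,0,0],[0,0,0]],"turn":[[0,0,0],[0,0,0],[0,0,0],[0,0,0],[0,0,0]],"grip":[0.5,0.5,0.5,0.28,0.28]}'
python3 -m creep '{"translation":[[0,0,0]],"turn":[[0,0,0]],"grip":[0.28]}'
```

```text
time_s: 7.18
tool_pos: [0.4602, 0.0481, 0.1303]
tool_rot: [179.9, 0.1, 154.1]
force: [0.1, -0.1, 0.4]
grip_width: 0.0309
grasp_force: 0.0
time_s: 7.3
tool_pos: [0.4601, 0.0484, 0.1302]
tool_rot: [179.9, 0.1, 154.2]
force: [0.2, -0.4, 0.9]
grip_width: 0.026
grasp_force: 0.0
```

```bash
python3 -m creep '{"translation":[[-0.004,-0.118,0],[-0.004,-0.118,0],[-0.004,-0.118,0],[-0.004,-0.118,0],[-0.004,-0.118,0]],"turn":[[0,0,-0.0222],[0,0,-0.0222],[0,0,-0.0222],[0,0,-0.0222],[0,0,-0.0222]],"grip":[0.28,0.28,0.28,0.28,0.28]}'
python3 -c "
from cell import env
print(env.get_obs()['qpos'])"
```

```text
time_s: 7.92
tool_pos: [0.4466, 0.004, 0.1301]
tool_rot: [179.8, 0.1, 174.3]
force: [-0.1, 1.5, 1.1]
grip_width: 0.0246
grasp_force: 1.1
[-40.55628041  -4.43706902  35.7572906  118.60543308   2.70898186
  64.92173204  78.29347165]
```

```bash
python3 -m creep '{"translation":[[-0.004,-0.118,0],[-0.004,-0.118,0],[-0.004,-0.118,0],[-0.004,-0.118,0],[-0.004,-0.118,0]],"turn":[[0,0,-0.0222],[0,0,-0.0222],[0,0,-0.0222],[0,0,-0.0222],[0,0,-0.0222]],"grip":[0.28,0.28,0.28,0.28,0.28]}'
python3 -m creep '{"translation":[[-0.004,-0.118,0],[-0.004,-0.118,0],[-0.004,-0.118,0],[-0.004,-0.118,0],[0,0,0]],"turn":[[0,0,-0.0222],[0,0,-0.0222],[0,0,-0.0222],[0,0,-0.0222],[0,0,0]],"grip":[0.28,0.28,0.28,0.28,0.28]}'
python3 -c "
from cell import env
print(env.get_obs()['qpos'])"
```

```text
time_s: 8.55
tool_pos: [0.4498, -0.0432, 0.1299]
tool_rot: [179.9, 0.1, -165.7]
force: [-0.9, 2.4, 1.4]
grip_width: 0.0245
grasp_force: 1.1
time_s: 9.18
tool_pos: [0.4643, -0.0793, 0.1297]
tool_rot: [-180.0, 0.1, -150.0]
force: [-0.2, 0.1, 0.0]
grip_width: 0.0241
grasp_force: 0.0
[-37.34017303  -0.86742193  44.02725873 115.86368975   0.65183449
  64.68169787 126.41227887]
```

```bash
python3 -m creep '{"translation":[[-0.004,0.118,0],[-0.004,0.118,0],[-0.004,0.118,0],[-0.004,0.118,0],[-0.004,0.118,0]],"turn":[[0,0,0.0222],[0,0,0.0222],[0,0,0.0222],[0,0,0.0222],[0,0,0.0222]],"grip":[0.28,0.28,0.28,0.28,0.28]}'
python3 -m creep '{"translation":[[-0.004,0.118,0],[-0.004,0.118,0],[-0.004,0.118,0],[-0.004,0.118,0],[-0.004,0.118,0]],"turn":[[0,0,0.0222],[0,0,0.0222],[0,0,0.0222],[0,0,0.0222],[0,0,0.0222]],"grip":[0.28,0.28,0.28,0.28,0.28]}'
```

```text
time_s: 9.8
tool_pos: [0.4483, -0.0364, 0.1297]
tool_rot: [-179.8, 0.1, -170.1]
force: [2.2, -5.9, -0.5]
grip_width: 0.0249
grasp_force: 3.1
time_s: 10.42
tool_pos: [0.4477, 0.0098, 0.1296]
tool_rot: [-179.8, 0.1, 169.9]
force: [0.0, -6.9, 2.0]
grip_width: 0.0242
grasp_force: 3.5
```

```bash
python3 -m creep '{"translation":[[-0.004,0.118,0],[-0.004,0.118,0],[-0.004,0.118,0],[-0.004,0.118,0],[-0.004,0.118,0]],"turn":[[0,0,0.0222],[0,0,0.0222],[0,0,0.0222],[0,0,0.0222],[0,0,0.0222]],"grip":[0.28,0.28,0.28,0.28,0.28]}'
python3 -m creep '{"translation":[[-0.004,0.118,0],[0,0,0]],"turn":[[0,0,0.0222],[0,0,0]],"grip":[0.28,0.28]}'
python3 -m creep '{"translation":[[0,0,0],[0,0,0]],"turn":[[0,0,0],[0,0,0]],"grip":[0.28,0.28]}'
python3 - <<'E'
from h import *
from cell import env
s=env.read_camera("scene");np.savez("/tmp/s5.npz",**s)
o=np.load("/tmp/s4.npz")["frame"]
cv2.imwrite("pics/c5.png",np.hstack([cv2.resize(x[190:250,235:295],(400,400),interpolation=3)[:,:,::-1] for x in(o,s["frame"])]))
E
```

```text
time_s: 11.05
tool_pos: [0.4631, 0.054, 0.1295]
tool_rot: [-179.8, 0.1, 149.9]
force: [-1.9, -6.6, 3.4]
grip_width: 0.0247
grasp_force: 3.5
time_s: 11.3
tool_pos: [0.4684, 0.0637, 0.1294]
tool_rot: [-179.9, 0.1, 146.1]
force: [-0.9, -3.3, 2.4]
grip_width: 0.0245
grasp_force: 1.7
time_s: 11.55
tool_pos: [0.4682, 0.0639, 0.1292]
tool_rot: [-180.0, 0.0, 146.2]
force: [-1.5, -4.4, 2.4]
grip_width: 0.0243
grasp_force: 2.2
```

View pics/c5.png

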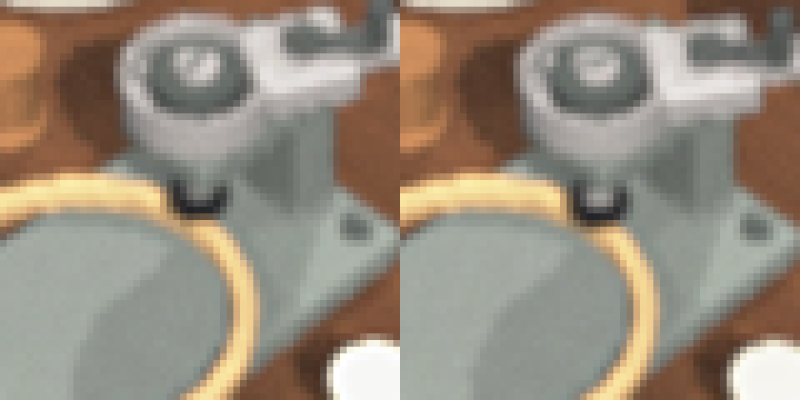

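The pad has moved down about 1.5 px (bottom now at (600,225) in the right half, from (200,215) in the left), so the screw is turning the right way. Next is the return stroke.

```bash
python3 -m creep '{"translation":[[-0.004,-0.118,0],[-0.004,-0.118,0],[-0.004,-0.118,0],[-0.004,-0.118,0],[-0.004,-0.118,0]],"turn":[[0,0,-0.0222],[0,0,-0.0222],[0,0,-0.0222],[0,0,-0.0222],[0,0,-0.0222]],"grip":[0.28,0.28,0.28,0.28,0.28]}'
python3 -m creep '{"translation":[[-0.004,-0.118,0],[-0.004,-0.118,0],[-0.004,-0.118,0],[-0.004,-0.118,0],[-0.004,-0.118,0]],"turn":[[0,0,-0.0222],[0,0,-0.0222],[0,0,-0.0222],[0,0,-0.0222],[0,0,-0.0222]],"grip":[0.28,0.28,0.28,0.28,0.28]}'
python3 -m creep '{"translation":[[-0.004,-0.118,0],[-0.004,-0.118,0],[-0.004,-0.118,0],[-0.004,-0.118,0],[-0.004,-0.118,0]],"turn":[[0,0,-0.0222],[0,0,-0.0222],[0,0,-0.0222],[0,0,-0.0222],[0,0,-0.0222]],"grip":[0.28,0.28,0.28,0.28,0.28]}'
python3 -m creep '{"translation":[[-0.004,-0.118,0],[0,0,0]],"turn":[[0,0,-0.0222],[0,0,0]],"grip":[0.28,0.28]}'

```

```text
time_s: 12.22
tool_pos: [0.4488, 0.0241, 0.1289]
tool_rot: [179.8, -0.0, 166.4]
force: [-0.9, 1.5, 0.5]
grip_width: 0.0246
grasp_force: 1.0
time_s: 12.85
tool_pos: [0.4453, -0.0229, 0.1287]
tool_rot: [179.8, -0.0, -173.7]
force: [-1.9, 2.1, 0.1]
grip_width: 0.0246
grasp_force: 1.1
time_s: 13.48
tool_pos: [0.4582, -0.0683, 0.1285]
tool_rot: [179.8, 0.0, -153.7]
force: [-1.8, 1.5, 0.8]
grip_width: 0.0247
grasp_force: 1.1
time_s: 13.72
tool_pos: [0.4637, -0.078, 0.1288]
tool_rot: [180.0, 0.1, -150.0]
force: [-0.4, 0.9, -0.7]
grip_width: 0.0243
grasp_force: 0.0
```

```bash
python3 -m creep '{"translation":[[-0.004,0.118,0],[-0.004,0.118,0],[-0.004,0.118,0],[-0.004,0.118,0]],"turn":[[0,0,0.0222],[0,0,0.0222],[0,0,0.0222],[0,0,0.0222]],"grip":[0.28,0.28,0.28,0.28]}'
python3 -m creep '{"translation":[[-0.004,0.118,0],[-0.004,0.118,0]],"turn":[[0,0,0.0222],[0,0,0.0222]],"grip":[0.28,0.28]}'
python3 -m creep '{"translation":[[-0.004,0.118,0],[-0.004,0.118,0]],"turn":[[0,0,0.0222],[0,0,0.0222]],"grip":[0.28,0.28]}'

```

```text
time_s: 14.22
tool_pos: [0.4497, -0.0431, 0.1291]
tool_rot: [180.0, 0.1, -166.1]
force: [1.2, -0.8, -0.8]
grip_width: 0.0243
grasp_force: 0.9
time_s: 14.48
tool_pos: [0.4467, -0.0254, 0.1292]
tool_rot: [-179.9, 0.2, -174.1]
force: [3.1, -3.3, -1.2]
grip_width: 0.0243
grasp_force: 1.5
time_s: 14.72
tool_pos: [0.4459, -0.0072, 0.1291]
tool_rot: [-179.9, 0.1, 177.9]
force: [2.2, -5.7, -1.3]
grip_width: 0.0247
grasp_force: 2.8
```

```bash
python3 -m creep '{"translation":[[-0.004,0.118,0],[-0.004,0.118,0]],"turn":[[0,0,0.0222],[0,0,0.0222]],"grip":[0.28,0.28]}'
python3 -m creep '{"translation":[[-0.004,0.118,0],[0,0,0],[0,0,0]],"turn":[[0,0,0.0222],[0,0,0],[0,0,0]],"grip":[0.28,0.28,0.28]}'

```

```text
time_s: 14.98
tool_pos: [0.4475, 0.0106, 0.1291]
tool_rot: [-179.9, 0.1, 169.9]
force: [0.6, -6.8, 0.6]
grip_width: 0.0246
grasp_force: 3.4
time_s: 15.35
tool_pos: [0.4493, 0.0216, 0.1291]
tool_rot: [180.0, 0.1, 166.2]
force: [0.6, -2.8, -0.1]
grip_width: 0.0247
grasp_force: 1.3
```

```bash
python3 -m creep '{"translation":[[-0.004,0.118,0],[-0.004,0.118,0]],"turn":[[0,0,0.0222],[0,0,0.0222]],"grip":[0.28,0.28]}'
python3 -m creep '{"translation":[[-0.004,0.118,0]],"turn":[[0,0,0.0222]],"grip":[0.28]}'
python3 -m creep '{"translation":[[0,0,0],[0,0,0],[0,0,0]],"turn":[[0,0,0],[0,0,0],[0,0,0]],"grip":[0.28,0.28,0.28]}'

```

```text
time_s: 15.6
tool_pos: [0.4544, 0.0378, 0.129]
tool_rot: [-179.9, -0.0, 158.0]
force: [-0.9, -6.7, 2.2]
grip_width: 0.0245
grasp_force: 3.2
time_s: 15.72
tool_pos: [0.458, 0.0465, 0.129]
tool_rot: [-179.9, -0.0, 154.0]
force: [-1.1, -7.2, 2.3]
grip_width: 0.0245
grasp_force: 3.5
time_s: 16.1
tool_pos: [0.4584, 0.0481, 0.129]
tool_rot: [180.0, -0.0, 154.2]
force: [0.3, -3.2, 1.7]
grip_width: 0.0246
grasp_force: 1.5
```

```bash
python3 -m creep '{"translation":[[-0.004,0.118,0],[-0.004,0.118,0]],"turn":[[0,0,0.0222],[0,0,0.0222]],"grip":[0.28,0.28]}'
python3 -m creep '{"translation":[[0,0,0],[0,0,0]],"turn":[[0,0,0],[0,0,0]],"grip":[0.28,0.28]}'
python3 -m creep '{"translation":[[0,0,0]],"turn":[[0,0,0]],"grip":[0.28]}'

```

```text
time_s: 16.35
tool_pos: [0.4671, 0.0631, 0.1289]
tool_rot: [-179.9, -0.1, 146.0]
force: [-1.4, -6.5, 3.2]
grip_width: 0.0247
grasp_force: 3.2
time_s: 16.6
tool_pos: [0.4676, 0.0648, 0.1289]
tool_rot: [180.0, -0.0, 146.2]
force: [1.2, -2.2, 1.2]
grip_width: 0.0245
grasp_force: 1.1
time_s: 16.73
tool_pos: [0.4676, 0.0647, 0.1289]
tool_rot: [180.0, -0.0, 146.2]
force: [-0.3, -2.9, 0.3]
grip_width: 0.0245
grasp_force: 1.1
```

```bash
python3 -m creep '{"translation":[[-0.004,-0.118,0],[-0.004,-0.118,0],[-0.004,-0.118,0],[-0.004,-0.118,0],[-0.004,-0.118,0]],"turn":[[0,0,-0.0222],[0,0,-0.0222],[0,0,-0.0222],[0,0,-0.0222],[0,0,-0.0222]],"grip":[0.28,0.28,0.28,0.28,0.28]}'
python3 -m creep '{"translation":[[-0.004,-0.118,0],[-0.004,-0.118,0],[-0.004,-0.118,0],[-0.004,-0.118,0],[-0.004,-0.118,0]],"turn":[[0,0,-0.0222],[0,0,-0.0222],[0,0,-0.0222],[0,0,-0.0222],[0,0,-0.0222]],"grip":[0.28,0.28,0.28,0.28,0.28]}'
python3 -m creep '{"translation":[[-0.004,-0.118,0],[-0.004,-0.118,0],[-0.004,-0.118,0],[-0.004,-0.118,0],[-0.004,-0.118,0]],"turn":[[0,0,-0.0222],[0,0,-0.0222],[0,0,-0.0222],[0,0,-0.0222],[0,0,-0.0222]],"grip":[0.28,0.28,0.28,0.28,0.28]}'
python3 -m creep '{"translation":[[-0.004,-0.118,0],[0,0,0]],"turn":[[0,0,-0.0222],[0,0,0]],"grip":[0.28,0.28]}'
python3 - <<'E'
from h import *
from cell import env
s=env.read_camera("scene")
o=np.load("/tmp/s5.npz")["frame"]
cv2.imwrite("pics/c6.png",np.hstack([cv2.resize(x[190:250,235:295],(400,400),interpolation=3)[:,:,::-1] for x in(o,s["frame"])]))
E
```

```text
time_s: 17.35
tool_pos: [0.4485, 0.0237, 0.1289]
tool_rot: [179.8, -0.0, 166.4]
force: [0.2, 1.6, 0.1]
grip_width: 0.0246
grasp_force: 1.0
time_s: 17.98
tool_pos: [0.4449, -0.0233, 0.1287]
tool_rot: [179.8, -0.0, -173.6]
force: [-2.2, 1.9, 0.0]
grip_width: 0.0244
grasp_force: 1.1
time_s: 18.6
tool_pos: [0.4578, -0.0687, 0.1286]
tool_rot: [179.8, -0.0, -153.7]
force: [-2.6, 0.7, -0.1]
grip_width: 0.0241
grasp_force: 1.1
time_s: 18.85
tool_pos: [0.4633, -0.0783, 0.1289]
tool_rot: [180.0, 0.1, -150.0]
force: [0.5, 0.1, -0.7]
grip_width: 0.0244
grasp_force: 0.0
```

View pics/c6.png

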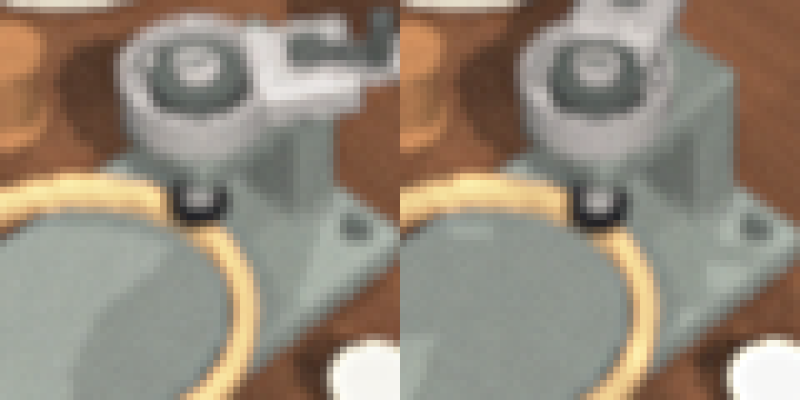

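The pad is now lower, at about (600,230), and almost on the rim. Third tightening stroke next, feeling for contact.

```bash
python3 -m creep '{"translation":[[-0.004,0.118,0],[-0.004,0.118,0],[-0.004,0.118,0],[-0.004,0.118,0]],"turn":[[0,0,0.0222],[0,0,0.0222],[0,0,0.0222],[0,0,0.0222]],"grip":[0.28,0.28,0.28,0.28]}'
python3 -m creep '{"translation":[[-0.004,0.118,0],[-0.004,0.118,0]],"turn":[[0,0,0.0222],[0,0,0.0222]],"grip":[0.28,0.28]}'
python3 -m creep '{"translation":[[-0.004,0.118,0]],"turn":[[0,0,0.0222]],"grip":[0.28]}'

```

```text
time_s: 19.4
tool_pos: [0.4493, -0.0434, 0.1292]
tool_rot: [-180.0, 0.1, -166.1]
force: [1.7, -1.0, -0.6]
grip_width: 0.0243
grasp_force: 0.9
time_s: 19.65
tool_pos: [0.4461, -0.0251, 0.1292]
tool_rot: [-180.0, 0.1, -174.0]
force: [2.7, -3.8, -1.4]
grip_width: 0.0247
grasp_force: 1.8
time_s: 19.77
tool_pos: [0.4456, -0.0163, 0.1292]
tool_rot: [-179.9, 0.1, -178.1]
force: [2.5, -3.2, -1.3]
grip_width: 0.0245
grasp_force: 1.6
```

```bash
python3 -m creep '{"translation":[[-0.004,0.118,0]],"turn":[[0,0,0.0222]],"grip":[0.28]}'
python3 -m creep '{"translation":[[-0.004,0.118,0]],"turn":[[0,0,0.0222]],"grip":[0.28]}'
python3 -m creep '{"translation":[[-0.004,0.118,0]],"turn":[[0,0,0.0222]],"grip":[0.28]}'

```

```text
time_s: 19.9
tool_pos: [0.4455, -0.0071, 0.1292]
tool_rot: [-179.9, 0.1, 177.9]
force: [2.0, -5.1, -1.2]
grip_width: 0.0246
grasp_force: 2.6
time_s: 20.02
tool_pos: [0.446, 0.0018, 0.1292]
tool_rot: [-179.9, 0.1, 173.9]
force: [2.5, -6.7, -1.1]
grip_width: 0.0246
grasp_force: 3.2
time_s: 20.15
tool_pos: [0.4471, 0.0106, 0.1291]
tool_rot: [-179.9, 0.1, 169.9]
force: [1.4, -7.6, 0.1]
grip_width: 0.0244
grasp_force: 3.5
```

```bash
python3 -m creep '{"translation":[[-0.004,0.118,0]],"turn":[[0,0,0.0222]],"grip":[0.28]}'
python3 -m creep '{"translation":[[-0.004,0.118,0]],"turn":[[0,0,0.0222]],"grip":[0.28]}'

```

```text
time_s: 20.27
tool_pos: [0.4489, 0.0194, 0.1291]
tool_rot: [-179.8, 0.1, 165.9]
force: [0.3, -8.7, 1.4]
grip_width: 0.0242
grasp_force: 3.7
time_s: 20.4
tool_pos: [0.4513, 0.0286, 0.1291]
tool_rot: [-179.8, 0.1, 161.9]
force: [0.3, -6.8, 1.7]
grip_width: 0.0244
grasp_force: 3.4
```

```bash
python3 -m creep '{"translation":[[-0.004,0.118,0]],"turn":[[0,0,0.0222]],"grip":[0.28]}'
python3 -m creep '{"translation":[[-0.004,0.118,0]],"turn":[[0,0,0.0222]],"grip":[0.28]}'

```

```text
time_s: 20.52
tool_pos: [0.4544, 0.0375, 0.1291]
tool_rot: [-179.8, 0.1, 157.9]
force: [-1.1, -7.6, 1.7]
grip_width: 0.0243
grasp_force: 3.5
time_s: 20.65
tool_pos: [0.458, 0.0461, 0.129]
tool_rot: [-179.8, 0.1, 153.9]
force: [-1.2, -5.3, 2.1]
grip_width: 0.0244
grasp_force: 3.4
```

```bash
python3 -m creep '{"translation":[[-0.004,0.118,0]],"turn":[[0,0,0.0222]],"grip":[0.28]}'
python3 -m creep '{"translation":[[-0.004,0.118,0]],"turn":[[0,0,0.0222]],"grip":[0.28]}'
python3 -m creep '{"translation":[[0,0,0],[0,0,0]],"turn":[[0,0,0],[0,0,0]],"grip":[0.28,0.28]}'

```

```text
time_s: 20.78
tool_pos: [0.4623, 0.0545, 0.129]
tool_rot: [-179.8, 0.0, 149.9]
force: [-1.2, -6.9, 3.0]
grip_width: 0.0247
grasp_force: 3.5
time_s: 20.9
tool_pos: [0.4671, 0.0626, 0.129]
tool_rot: [-179.8, 0.0, 145.9]
force: [-2.0, -6.9, 4.1]
grip_width: 0.0245
grasp_force: 3.5
time_s: 21.15
tool_pos: [0.4676, 0.0641, 0.1291]
tool_rot: [180.0, 0.0, 146.2]
force: [-0.0, -4.4, 3.0]
grip_width: 0.0242
grasp_force: 1.6
```

Moving force is still about 7 N and held force about 4–5 N, so there's no contact yet. One more, slightly longer, cycle.

```bash
python3 -m creep '{"translation":[[-0.004,-0.118,0],[-0.004,-0.118,0],[-0.004,-0.118,0],[-0.004,-0.118,0],[-0.004,-0.118,0]],"turn":[[0,0,-0.0222],[0,0,-0.0222],[0,0,-0.0222],[0,0,-0.0222],[0,0,-0.0222]],"grip":[0.28,0.28,0.28,0.28,0.28]}'
python3 -m creep '{"translation":[[-0.004,-0.118,0],[-0.004,-0.118,0],[-0.004,-0.118,0],[-0.004,-0.118,0],[-0.004,-0.118,0]],"turn":[[0,0,-0.0222],[0,0,-0.0222],[0,0,-0.0222],[0,0,-0.0222],[0,0,-0.0222]],"grip":[0.28,0.28,0.28,0.28,0.28]}'
python3 -m creep '{"translation":[[-0.004,-0.118,0],[-0.004,-0.118,0],[-0.004,-0.118,0],[-0.004,-0.118,0],[-0.004,-0.118,0]],"turn":[[0,0,-0.0222],[0,0,-0.0222],[0,0,-0.0222],[0,0,-0.0222],[0,0,-0.0222]],"grip":[0.28,0.28,0.28,0.28,0.28]}'
python3 -m creep '{"translation":[[-0.004,-0.118,0],[-0.004,-0.118,0],[0,0,0]],"turn":[[0,0,-0.0222],[0,0,-0.0222],[0,0,0]],"grip":[0.28,0.28,0.28]}'
python3 -m creep '{"translation":[[-0.004,0.118,0],[-0.004,0.118,0],[-0.004,0.118,0],[-0.004,0.118,0]],"turn":[[0,0,0.0222],[0,0,0.0222],[0,0,0.0222],[0,0,0.0222]],"grip":[0.28,0.28,0.28,0.28]}'
python3 -m creep '{"translation":[[-0.004,0.118,0]],"turn":[[0,0,0.0222]],"grip":[0.28]}'
python3 -m creep '{"translation":[[-0.004,0.118,0]],"turn":[[0,0,0.0222]],"grip":[0.28]}'

```

```text
time_s: 21.78
tool_pos: [0.4483, 0.0237, 0.129]
tool_rot: [179.8, -0.0, 166.4]
force: [-0.3, 1.3, 1.3]
grip_width: 0.0243
grasp_force: 1.0
time_s: 22.4
tool_pos: [0.4447, -0.0231, 0.1288]
tool_rot: [179.8, -0.0, -173.6]
force: [-0.2, 2.4, 0.5]
grip_width: 0.0243
grasp_force: 1.1
time_s: 23.02
tool_pos: [0.4575, -0.0686, 0.1286]
tool_rot: [179.8, 0.0, -153.7]
force: [-2.4, 1.0, 0.5]
grip_width: 0.0245
grasp_force: 1.1
time_s: 23.4
tool_pos: [0.4681, -0.0862, 0.1289]
tool_rot: [180.0, 0.1, -146.0]
force: [0.1, -0.2, -0.4]
grip_width: 0.0243
grasp_force: 0.0
time_s: 23.9
tool_pos: [0.4517, -0.0523, 0.1292]
tool_rot: [-180.0, 0.1, -162.1]
force: [1.2, -1.3, -1.8]
grip_width: 0.025
grasp_force: 0.9
time_s: 24.02
tool_pos: [0.4491, -0.0432, 0.1292]
tool_rot: [180.0, 0.1, -166.1]
force: [1.8, -2.2, -1.4]
grip_width: 0.0243
grasp_force: 0.9
time_s: 24.15
tool_pos: [0.4472, -0.0341, 0.1292]
tool_rot: [-180.0, 0.1, -170.1]
force: [2.7, -2.0, -0.9]
grip_width: 0.0243
grasp_force: 1.5
```

```bash
python3 -m creep '{"translation":[[-0.004,0.118,0]],"turn":[[0,0,0.0222]],"grip":[0.28]}'
python3 -m creep '{"translation":[[-0.004,0.118,0]],"turn":[[0,0,0.0222]],"grip":[0.28]}'
python3 -m creep '{"translation":[[-0.004,0.118,0]],"turn":[[0,0,0.0222]],"grip":[0.28]}'

```

```text
time_s: 24.28
tool_pos: [0.446, -0.0255, 0.1292]
tool_rot: [-179.9, 0.2, -174.1]
force: [2.8, -3.9, -1.6]
grip_width: 0.0244
grasp_force: 1.6
time_s: 24.4
tool_pos: [0.4453, -0.0161, 0.1292]
tool_rot: [-180.0, 0.2, -178.1]
force: [2.9, -4.4, -2.3]
grip_width: 0.0245
grasp_force: 2.3
time_s: 24.52
tool_pos: [0.4452, -0.0072, 0.1292]
tool_rot: [-179.9, 0.2, 177.9]
force: [2.7, -5.3, -1.5]
grip_width: 0.0249
grasp_force: 2.8
```

```bash
python3 -m creep '{"translation":[[-0.004,0.118,0]],"turn":[[0,0,0.0222]],"grip":[0.28]}'
python3 -m creep '{"translation":[[-0.004,0.118,0]],"turn":[[0,0,0.0222]],"grip":[0.28]}'

```

```text
time_s: 24.65
tool_pos: [0.4457, 0.0015, 0.1292]
tool_rot: [-179.9, 0.1, 173.9]
force: [2.7, -6.8, -0.7]
grip_width: 0.0245
grasp_force: 3.3
time_s: 24.78
tool_pos: [0.4468, 0.0105, 0.1292]
tool_rot: [-179.9, 0.1, 169.9]
force: [1.9, -7.5, 0.4]
grip_width: 0.0245
grasp_force: 3.8
```

```bash
python3 -m creep '{"translation":[[-0.004,0.118,0]],"turn":[[0,0,0.0222]],"grip":[0.28]}'
python3 -m creep '{"translation":[[-0.004,0.118,0]],"turn":[[0,0,0.0222]],"grip":[0.28]}'

```

```text
time_s: 24.9
tool_pos: [0.4487, 0.0196, 0.1292]
tool_rot: [-179.9, 0.1, 165.9]
force: [0.9, -7.5, 1.6]
grip_width: 0.0242
grasp_force: 3.5
time_s: 25.02
tool_pos: [0.4509, 0.0284, 0.1291]
tool_rot: [-179.8, 0.1, 161.9]
force: [-0.7, -9.1, 2.7]
grip_width: 0.0245
grasp_force: 4.5
```

```bash
python3 -m creep '{"translation":[[-0.001,0.059,0]],"turn":[[0,0,0.0111]],"grip":[0.28]}'
python3 -m creep '{"translation":[[-0.001,0.059,0]],"turn":[[0,0,0.0111]],"grip":[0.28]}'
python3 -m creep '{"translation":[[0,0,0],[0,0,0]],"turn":[[0,0,0],[0,0,0]],"grip":[0.28,0.28]}'
python3 -m creep '{"translation":[[0,0,0]],"turn":[[0,0,0]],"grip":[0.28]}'

```

```text
time_s: 25.15
tool_pos: [0.4523, 0.0327, 0.1291]
tool_rot: [-179.8, 0.1, 160.0]
force: [-2.1, -8.7, 2.8]
grip_width: 0.0245
grasp_force: 4.6
time_s: 25.28
tool_pos: [0.4537, 0.0364, 0.129]
tool_rot: [-179.7, 0.0, 157.9]
force: [-3.1, -9.9, 3.9]
grip_width: 0.0243
grasp_force: 4.9
time_s: 25.52
tool_pos: [0.4538, 0.0371, 0.1291]
tool_rot: [-179.8, 0.1, 158.0]
force: [-1.1, -6.5, 2.1]
grip_width: 0.0245
grasp_force: 3.8
time_s: 25.65
tool_pos: [0.4538, 0.0371, 0.1291]
tool_rot: [-179.8, 0.0, 158.0]
force: [-0.8, -8.1, 2.0]
grip_width: 0.0244
grasp_force: 3.7
```

```bash
python3 -m creep '{"translation":[[0,0.055,0],[0,0,0],[0,0,0]],"turn":[[0,0,0.01],[0,0,0],[0,0,0]],"grip":[0.28,0.28,0.28]}'
python3 -m creep '{"translation":[[0,0,0]],"turn":[[0,0,0]],"grip":[0.28]}'
python3 -m creep '{"translation":[[0,0,0]],"turn":[[0,0,0]],"grip":[0.28]}'
python3 -m creep '{"translation":[[0,0,0]],"turn":[[0,0,0]],"grip":[0.28]}'

```

```text
time_s: 26.02
tool_pos: [0.4552, 0.0408, 0.129]
tool_rot: [-179.8, 0.0, 156.2]
force: [-1.6, -8.7, 3.6]
grip_width: 0.0248
grasp_force: 4.3
time_s: 26.15
tool_pos: [0.4552, 0.0408, 0.129]
tool_rot: [-179.8, 0.0, 156.2]
force: [-2.2, -8.6, 3.2]
grip_width: 0.0242
grasp_force: 4.3
time_s: 26.28
tool_pos: [0.4552, 0.0407, 0.129]
tool_rot: [-179.8, 0.0, 156.2]
force: [-1.7, -8.2, 2.9]
grip_width: 0.0243
grasp_force: 4.3
time_s: 26.4
tool_pos: [0.4552, 0.0407, 0.129]
tool_rot: [-179.8, 0.0, 156.2]
force: [-1.9, -7.8, 3.1]
grip_width: 0.0245
grasp_force: 4.3
```

Held still, the push is about 8.4 N, which is firm. Now release, retreat and check.

```bash
python3 -m creep '{"translation":[[0,-0.025,0],[0,0,0],[0,0,0],[0,0,0],[0,0,-0.3]],"turn":[[0,0,0],[0,0,0],[0,0,0],[0,0,0],[0,0,0]],"grip":[0.5,0.5,0.5,0.5,0.5]}'
python3 -m creep '{"translation":[[0,0,-0.5],[0,0,-0.5],[0.2,0.5,-0.3],[0.2,0.6,0],[0,0.6,0]],"turn":[[0,0,0],[0,0,0],[0,0,0],[0,0,0],[0,0,0]],"grip":[0.5,0.5,0.5,0.5,0.5]}'
python3 -m creep '{"translation":[[0,0.6,0],[0,0.6,0],[0,0,0],[0,0,0]],"turn":[[0,0,0],[0,0,0],[0,0,0],[0,0,0]],"grip":[0.5,0.5,0.5,0.5]}'
python3 - <<'E'
from h import *
from cell import env
t=env.read_camera("top");s=env.read_camera("scene")
cv2.imwrite("pics/fin.png",np.hstack([cv2.resize(x,(400,400),interpolation=3)[:,:,::-1] for x in(t["frame"][150:280,220:350],s["frame"][150:270,220:340])]))
E
```

```text
time_s: 27.02
tool_pos: [0.4524, 0.0419, 0.1512]
tool_rot: [-179.8, -0.3, 156.4]
force: [-0.5, -2.6, -2.3]
grip_width: 0.0434
grasp_force: 1.4
time_s: 27.65
tool_pos: [0.4791, 0.1831, 0.2576]
tool_rot: [179.8, -0.1, 156.5]
force: [0.4, -0.4, 1.5]
grip_width: 0.0433
grasp_force: 0.0
time_s: 28.15
tool_pos: [0.518, 0.2675, 0.2564]
tool_rot: [-180.0, -0.1, 156.4]
force: [1.0, -0.6, 0.3]
grip_width: 0.0433
grasp_force: 0.0
```

View pics/fin.png

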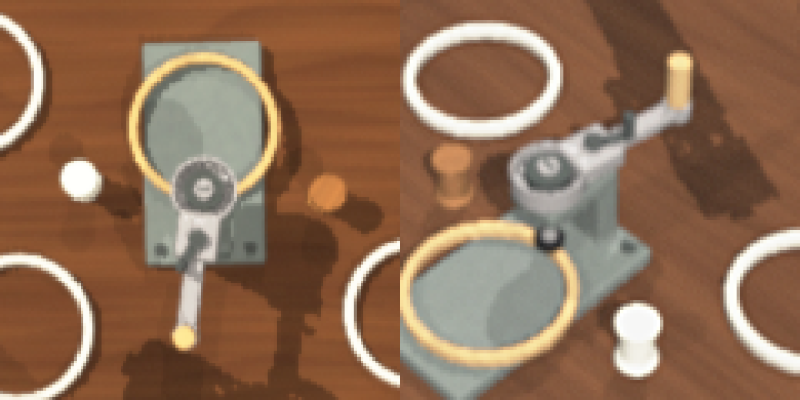

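Left (top view): the lever tab at (190,262) is still on the tightening side, but the knob at (184,338) has sprung back counter-clockwise. Right (scene): the pad at (550,237) sits on the rim and nothing else has moved. The springback could mean it loosened, so I'll locate the knob and feel again.

```bash
python3 - <<'E'
from h import *
from cell import env
T=env.read_camera("top");S=env.read_camera("scene")
a=blobs(T,(12,90,150),(30,255,255),(262,245,300,275));b=blobs(S,(12,90,150),(30,255,255),(290,155,320,190));print(a,b)
k=onz(T,*a[0][1],.164);print(k);h=np.array([.579,-.012])
print("yaw",np.degrees(np.arctan2(*(k[:2]-h)[::-1])))
o=env.get_obs();y=np.radians(o["tool_rot"][2]);d=k[:2]-o["tool_pos"][:2]
print("units",(d@[np.cos(y),np.sin(y)])/.08,(d@[np.sin(y),-np.cos(y)])/.08,o["tool_rot"],o["tool_pos"],o["time_s"])
E
```

```text
[([275, 256, 9, 8, 52], [279.2, 259.4])] [([300, 165, 8, 17, 101], [303.2, 173.4])]
[0.44554772 0.00680449 0.164     ]
yaw 171.9793750774134
units -0.4692877236181873 -3.3356062528713335 [ 1.79938541e+02 -2.22940016e-02  1.56268813e+02] [0.51857134 0.2661983  0.25745688] 28.35
```

```bash
python3 -m creep '{"translation":[[-0.08,-0.55,0],[-0.08,-0.55,0],[-0.08,-0.56,0],[-0.08,-0.56,0],[-0.08,-0.56,0]],"turn":[[0,0,0],[0,0,0],[0,0,0],[0,0,0],[0,0,0]],"grip":[0.5,0.5,0.5,0.5,0.5]}'
python3 -m creep '{"translation":[[-0.08,-0.55,0],[0,0,0],[0,0,0],[0,0,0]],"turn":[[0,0,-0.043],[0,0,-0.044],[0,0,0],[0,0,0]],"grip":[0.5,0.5,0.5,0.5]}'
```

```text
time_s: 28.98
tool_pos: [0.458, 0.0486, 0.2573]
tool_rot: [179.9, -0.0, 156.3]
force: [0.5, -0.7, 0.7]
grip_width: 0.0434
grasp_force: 0.0
time_s: 29.48
tool_pos: [0.4469, 0.0081, 0.2571]
tool_rot: [180.0, 0.0, 171.9]
force: [-0.8, 0.0, -0.6]
grip_width: 0.0433
grasp_force: 0.0
```

```bash
python3 -m creep '{"translation":[[0,0,0.5],[0,0,0.5],[0,0,0.4],[0,0,0.2],[0,0,0]],"turn":[[0,0,0],[0,0,0],[0,0,0],[0,0,0],[0,0,0]],"grip":[0.5,0.5,0.5,0.5,0.28]}'
python3 -m creep '{"translation":[[0,0,0],[0,0,0],[0,0,0]],"turn":[[0,0,0],[0,0,0],[0,0,0]],"grip":[0.28,0.28,0.28]}'
python3 -m creep '{"translation":[[-0.001,0.059,0]],"turn":[[0,0,0.0111]],"grip":[0.28]}'
python3 -m creep '{"translation":[[-0.001,0.059,0]],"turn":[[0,0,0.0111]],"grip":[0.28]}'
python3 -m creep '{"translation":[[0,0,0]],"turn":[[0,0,0]],"grip":[0.28]}'

```

```text
time_s: 30.1
tool_pos: [0.4465, 0.0078, 0.1284]
tool_rot: [-179.9, -0.1, 172.0]
force: [0.2, 0.6, 0.7]
grip_width: 0.039
grasp_force: 0.0
time_s: 30.48
tool_pos: [0.4475, 0.0078, 0.1297]
tool_rot: [179.9, 0.1, 172.0]
force: [-0.4, -0.0, 0.1]
grip_width: 0.0252
grasp_force: 0.0
time_s: 30.6
tool_pos: [0.448, 0.0113, 0.1294]
tool_rot: [-179.9, 0.0, 169.9]
force: [-0.8, -5.8, 1.2]
grip_width: 0.0247
grasp_force: 2.5
time_s: 30.72
tool_pos: [0.4488, 0.015, 0.1294]
tool_rot: [-179.9, 0.0, 167.9]
force: [-1.0, -4.7, 1.1]
grip_width: 0.0247
grasp_force: 2.5
time_s: 30.85
tool_pos: [0.4489, 0.0159, 0.1294]
tool_rot: [-179.9, 0.0, 168.0]
force: [-0.9, -3.7, 2.7]
grip_width: 0.0241
grasp_force: 1.9
```

```bash
python3 -m creep '{"translation":[[-0.001,0.059,0]],"turn":[[0,0,0.0111]],"grip":[0.28]}'
python3 -m creep '{"translation":[[-0.001,0.059,0]],"turn":[[0,0,0.0111]],"grip":[0.28]}'
python3 -m creep '{"translation":[[0,0,0]],"turn":[[0,0,0]],"grip":[0.28]}'
python3 -m creep '{"translation":[[-0.001,0.059,0]],"turn":[[0,0,0.0111]],"grip":[0.28]}'
python3 -m creep '{"translation":[[-0.001,0.059,0]],"turn":[[0,0,0.0111]],"grip":[0.28]}'
python3 -m creep '{"translation":[[0,0,0]],"turn":[[0,0,0]],"grip":[0.28]}'

```

```text
time_s: 30.98
tool_pos: [0.4498, 0.0199, 0.1294]
tool_rot: [-179.9, 0.0, 165.9]
force: [-1.0, -6.7, 2.5]
grip_width: 0.0243
grasp_force: 2.9
time_s: 31.1
tool_pos: [0.4509, 0.024, 0.1294]
tool_rot: [-179.9, 0.0, 163.9]
force: [-1.3, -7.5, 4.0]
grip_width: 0.0244
grasp_force: 3.7
time_s: 31.22
tool_pos: [0.451, 0.0246, 0.1294]
tool_rot: [-179.9, 0.0, 164.0]
force: [-1.6, -5.4, 3.6]
grip_width: 0.0246
grasp_force: 2.6
time_s: 31.35
tool_pos: [0.4521, 0.0279, 0.1293]
tool_rot: [-179.8, 0.0, 161.9]
force: [-1.3, -8.2, 5.0]
grip_width: 0.0242
grasp_force: 4.3
time_s: 31.48
tool_pos: [0.4536, 0.0325, 0.1293]
tool_rot: [-179.8, 0.0, 159.9]
force: [-3.1, -7.2, 5.3]
grip_width: 0.0247
grasp_force: 3.7
time_s: 31.6
tool_pos: [0.4538, 0.0334, 0.1293]
tool_rot: [-179.9, 0.0, 160.0]
force: [-1.0, -5.3, 3.6]
grip_width: 0.0243
grasp_force: 2.7
```

```bash
python3 -m creep '{"translation":[[-0.001,0.059,0]],"turn":[[0,0,0.0111]],"grip":[0.28]}'
python3 -m creep '{"translation":[[0,0,0]],"turn":[[0,0,0]],"grip":[0.28]}'
python3 -m creep '{"translation":[[0,0,0]],"turn":[[0,0,0]],"grip":[0.28]}'
python3 -m creep '{"translation":[[-0.001,0.059,0]],"turn":[[0,0,0.0111]],"grip":[0.28]}'
python3 -m creep '{"translation":[[0,0,0]],"turn":[[0,0,0]],"grip":[0.28]}'
python3 -m creep '{"translation":[[0,0,0]],"turn":[[0,0,0]],"grip":[0.28]}'

```

```text
time_s: 31.72
tool_pos: [0.4552, 0.037, 0.1293]
tool_rot: [-179.8, 0.0, 157.9]
force: [-2.6, -7.5, 4.4]
grip_width: 0.0243
grasp_force: 3.9
time_s: 31.85
tool_pos: [0.4554, 0.0376, 0.1293]
tool_rot: [-179.9, 0.0, 158.0]
force: [-1.4, -6.4, 4.0]
grip_width: 0.0245
grasp_force: 2.9
time_s: 31.98
tool_pos: [0.4554, 0.0376, 0.1293]
tool_rot: [-179.9, 0.0, 158.0]
force: [-2.3, -6.0, 3.5]
grip_width: 0.0245
grasp_force: 2.9
time_s: 32.1
tool_pos: [0.4569, 0.0408, 0.1293]
tool_rot: [-179.8, -0.0, 155.9]
force: [-3.2, -9.4, 4.4]
grip_width: 0.0246
grasp_force: 4.6
time_s: 32.22
tool_pos: [0.457, 0.0414, 0.1293]
tool_rot: [-179.8, -0.0, 156.0]
force: [-2.4, -7.1, 4.8]
grip_width: 0.025
grasp_force: 3.6
time_s: 32.35
tool_pos: [0.4571, 0.0414, 0.1293]
tool_rot: [-179.8, 0.0, 156.0]
force: [-2.0, -7.1, 4.5]
grip_width: 0.0245
grasp_force: 3.5
```

```bash
python3 -m creep '{"translation":[[-0.001,0.055,0],[0,0,0],[0,0,0]],"turn":[[0,0,0.0105],[0,0,0],[0,0,0]],"grip":[0.28,0.28,0.28]}'
python3 -m creep '{"translation":[[0,0,0]],"turn":[[0,0,0]],"grip":[0.28]}'
python3 -m creep '{"translation":[[0,0,0]],"turn":[[0,0,0]],"grip":[0.28]}'
python3 -m creep '{"translation":[[0,0,0]],"turn":[[0,0,0]],"grip":[0.28]}'

```

```text
time_s: 32.72
tool_pos: [0.4586, 0.0449, 0.1293]
tool_rot: [-179.8, -0.0, 154.1]
force: [-4.2, -7.4, 4.8]
grip_width: 0.0244
grasp_force: 4.2
time_s: 32.85
tool_pos: [0.4587, 0.0449, 0.1293]
tool_rot: [-179.8, -0.0, 154.1]
force: [-3.0, -7.9, 4.9]
grip_width: 0.0245
grasp_force: 4.2
time_s: 32.98
tool_pos: [0.4587, 0.0449, 0.1293]
tool_rot: [-179.8, -0.0, 154.1]
force: [-2.6, -8.1, 5.4]
grip_width: 0.0244
grasp_force: 4.2
time_s: 33.1
tool_pos: [0.4586, 0.0448, 0.1293]
tool_rot: [-179.8, -0.0, 154.1]
force: [-2.0, -8.6, 5.5]
grip_width: 0.0247
grasp_force: 4.2
```

```bash
python3 -m creep '{"translation":[[-0.001,-0.059,0]],"turn":[[0,0,-0.0111]],"grip":[0.28]}'
python3 -m creep '{"translation":[[-0.001,-0.059,0]],"turn":[[0,0,-0.0111]],"grip":[0.28]}'
python3 -m creep '{"translation":[[-0.002,-0.118,0],[-0.002,-0.118,0]],"turn":[[0,0,-0.0222],[0,0,-0.0222]],"grip":[0.28,0.28]}'
python3 -m creep '{"translation":[[0,0,0]],"turn":[[0,0,0]],"grip":[0.28]}'

```

```text
time_s: 33.22
tool_pos: [0.4572, 0.0419, 0.1293]
tool_rot: [-179.9, 0.0, 156.2]
force: [-0.4, -4.8, 3.3]
grip_width: 0.0246
grasp_force: 2.2
time_s: 33.35
tool_pos: [0.4555, 0.0381, 0.1294]
tool_rot: [-180.0, 0.0, 158.2]
force: [-0.0, -2.4, 1.6]
grip_width: 0.0242
grasp_force: 1.3
time_s: 33.6
tool_pos: [0.4494, 0.022, 0.1292]
tool_rot: [179.9, 0.0, 166.3]
force: [0.3, -0.5, 0.5]
grip_width: 0.0243
grasp_force: 0.3
time_s: 33.72
tool_pos: [0.4492, 0.021, 0.1291]
tool_rot: [180.0, -0.0, 166.1]
force: [-0.5, -3.6, 0.3]
grip_width: 0.0241
grasp_force: 1.3
```

```bash
python3 -m creep '{"translation":[[-0.002,-0.118,0],[-0.001,-0.059,0],[0,0.01,0],[0,0,0],[0,0,0]],"turn":[[0,0,-0.0222],[0,0,-0.0111],[0,0,0],[0,0,0],[0,0,0]],"grip":[0.28,0.28,0.5,0.5,0.5]}'
python3 -m creep '{"translation":[[0,0,-0.4],[0,0,-0.5],[0,0,-0.5],[0.1,0.6,-0.2],[0.1,0.6,0]],"turn":[[0,0,0],[0,0,0],[0,0,0],[0,0,0],[0,0,0]],"grip":[0.5,0.5,0.5,0.5,0.5]}'
python3 -m creep '{"translation":[[0,0.6,0],[0,0.6,0],[0,0.6,0],[0,0,0],[0,0,0]],"turn":[[0,0,0],[0,0,0],[0,0,0],[0,0,0],[0,0,0]],"grip":[0.5,0.5,0.5,0.5,0.5]}'
python3 - <<'E'
from h import *
from cell import env
t=env.read_camera("top");s=env.read_camera("scene")
cv2.imwrite("pics/fin2.png",np.hstack([cv2.resize(x,(400,400),interpolation=3)[:,:,::-1] for x in(t["frame"][150:280,220:350],s["frame"][150:270,220:340])]))
E
```

```text
time_s: 34.35
tool_pos: [0.4466, 0.0088, 0.1289]
tool_rot: [180.0, -0.0, 172.1]
force: [-1.0, 0.4, -0.0]
grip_width: 0.0415
grasp_force: 0.0
time_s: 34.98
tool_pos: [0.4449, 0.1071, 0.2589]
tool_rot: [179.8, 0.2, 172.0]
force: [0.1, 1.4, -0.1]
grip_width: 0.0431
grasp_force: 0.0
time_s: 35.6
tool_pos: [0.4636, 0.2477, 0.2567]
tool_rot: [-179.9, -0.0, 172.1]
force: [-0.0, -1.4, 0.3]
grip_width: 0.0435
grasp_force: 0.0
```

View pics/fin2.png

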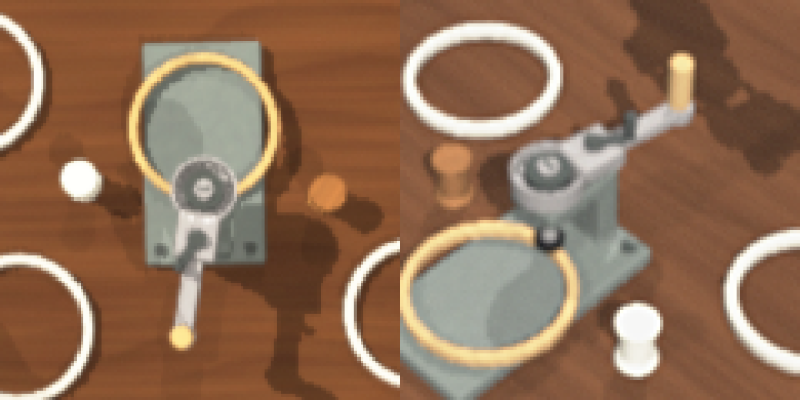

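The pad at (550,237) is pressed on the rim and the lever tab at (190,262) is on the tightening side. The hoop and spools haven't moved and the robot is clear, so I'm handing in.

```bash
python3 -c "
from cell import env
print(env.sign_off())"
```

```text
the job is handed in; nothing more can be done
None
```

I flipped the lever to the tightening side (measured 0.38 rad) and worked the handle until the pad held the hoop's rim at about 8.4 N held still, then let go and handed in at about 36 s; the handle springs back about 0.3 rad on release, but a second feel suggested the screw had kept its hold, and the hoop and spools had not moved in the last pictures (the jar and dispenser were outside those crops).

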